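# Fetch the bottom staining box off the rocker and restack the rest

### The job

The largest staining box, at the bottom of the pile on the rocker, has finished its time: swing the hold-down bail up until it stays open, set the small and medium boxes side by side on the flat ribbed grey bench mat, and move the large box into the steel tray. Then put the medium box back in the middle of the rocker's rubber bed, lengthwise as before, stand the small box centred on it between its end ridges, and bring the bail down so that its roller rests on the small box. Keep every box level (they are full) and leave the beaker and the amber bottle behind the work standing where they are.

Things in the scene. Friction and masses are not known exactly. Their poses are not given: they have to be found in the camera images.
- box_large: Largest of three flat lidded staining boxes (dark grey, pale lid): 66 (x) x 160 (y) x 30 mm to the flat lid, 0.16 kg; starts at the bottom of the pile, on the rocker's bed. All boxes: origin at the centre of the underside, y along the long side; a ridge 3 mm high, 4 mm wide crosses the lid 1 mm from each short end; snap tabs stick out 2 mm at the ends. Grip across x.
- box_medium: The middle staining box, same make: 58 (x) x 124 (y) x 28 mm to the flat lid, 0.12 kg; starts on the lid of the large box. Grip across x (58 mm).
- box_small: The smallest staining box, same make: 50 (x) x 88 (y) x 26 mm to the flat lid, 0.08 kg; starts on top of the medium box, under the bail's roller. Grip across x (50 mm).
- rocker: Laboratory platform rocker, off and level, fixed. Origin under the middle of its dark rubber bed; x to its rear (hinge side). Bed top at z = 75 mm, 140 (x) x 184 (y); ribs 4 mm high along y, inner faces at x = +-43; end fences 9 mm high, inner faces y = +-89. Bail hinge axis along y through x = 105, z = 170, between uprights at y = +-45, to z = 178. Footprint x -96 to 120, y +-95.
- hold_bail (a joint): Angle (rad) of the weighted wire bail that holds the pile: 0 = level, pointing to the rocker's -x (about so on all three boxes); grows as it swings up and back; -0.75 to 1.8. Damped, 0.25 kg: under 1.4 it sinks slowly onto the pile (2 to 3 N), over 1.65 it leans back to its stop. Rubber roller, radius 9, 60 long, 100 mm from the axis; on medium + small box it rests near -0.32.
- bail_grip (a point): Centre of the bail's black grip bar: 10 mm round, along the rocker's y, free for 60 mm between the side rods. At joint 0 it is 160 mm ahead (-x) of and 22 mm above the hinge axis and turns with the bail about it (at 1.8: 58 mm behind, 151 mm above). Pinch it from above across the rocker's x; the bar may turn between the fingers. The roller is 60 mm from it.
- bench_mat: Thin flat grey silicone bench mat with fine ribs and no rim, 220 (x) x 170 (y) x 3 mm, fixed; origin at the centre of its underside. Side area for the two upper boxes: they fit side by side, long sides along y, for instance at x = -55 and +55 mm.
- steel_tray: Shallow stainless tray, outside 140 (x) x 220 (y) mm, floor 3 mm thick, rim 15 mm high, fixed; inside 130 x 210 mm; origin at the centre of its underside. The large box goes in its middle, long side along y.
- low_beaker: Bystander: low glass beaker, 53 mm diameter, 56 mm high, standing behind the rocker; origin at the centre of its foot. Leave it alone.
- amber_bottle: Bystander: amber reagent bottle with white cap, 48 mm diameter, 89 mm high, standing behind and to the right of the rocker; origin at the centre of its foot. Leave it alone.

How it is judged:
By the outcome, as a careful person would: the job done as asked, in the order asked, and still so for the second after the job is handed in, with the robot touching nothing.
It also fails if it takes over 141 s, if anything falls off the work surface, if the arm or the gripper's body presses on something with over 40 N, if the wrist force passes 120 N, or if a joint passes its speed limit or range.

### The arm

A 6-joint arm with a two-finger parallel gripper is mounted at the origin on a cart in front of the work surface, level with it; the furniture and walls round the work are solid. World frame = base frame: x ahead of the robot, y to its left, z up, the work surface at z = 0. Lengths are in m, angles in degrees, forces in N, time in s.
With the tool pointing down it reaches from about 0.425 to 0.95 m from the base axis. Payload 14.7 kg.
Tool frame: the origin (TCP) lies between the finger pads; the fingertips stand robot.tcp_to_tips ahead of it and the grasp point (between the pads) lies 5 mm behind it (robot.tcp_to_tips is the distance from the TCP to the fingertips, in m); z points along the fingers, y is the line along which they close (so a half turn about z gives the same grasp; the last joint's range is limited). The gripper opens to 85 mm and grips with 20 to 120 N. Pads are 22 mm wide; open, the fingers measure 114 mm over their backs; the gripper's body (76 mm by 85 mm) begins 54 mm behind the grasp point. The pads swing forward as they close: fully open they stand 13 mm farther back than shut.
Start: joints at [-78.3, 27.513, 91.461, -0, 61.026, -2.67], TCP at [0.161, -0.63, 0.245] pointing down, gripper open.
Joint ranges: [-157.49, 157.49], [-46.99, 117.5], [13.45, 153.17], [-89.5, 269.5], [5.16, 153.95], [-167.48, 167.48]. Speed limits (degrees/s): [108.29, 108.29, 136.94, 172.46, 172.46, 172.46].

### API

Orientations are given as [roll, pitch, yaw] about the fixed x, y, z axes, in that order (R = Rz(yaw) Ry(pitch) Rx(roll)).
In Python, from rig import robot gives the robot as it stands.
- The arm moves only by the shell command python3 drive.py 'ROWS' [OPENING]. ROWS is rows parted by semicolons, their numbers by spaces, 1 to 10 of them, each of 6 numbers: dx, dy, dz in m, then a rotation vector rx, ry, rz in degrees; each row is the pose to reach, as a shift and turn from the pose commanded when the command began, along the tool's axes at that moment; what a row does not reach only later rows make up. A row lasts 1/12 s, in which the tool goes at most 0.0417 m and 7.16 degrees, less where a joint would pass 70% of its speed; a pose out of reach is approached as far as the arm can. OPENING is the finger opening in m, set as the command begins (- or left out keeps the last). The fingers move at their own pace and stop on an object; the grip force is fixed at half the most. Time passes only in rows, so rows that do not move let the fingers close. It prints the time, the measured TCP pose, the force, the opening and the grip force at its end.
- robot.sense(): the state, without advancing time (a new reading comes with each control period).
- robot.camera(name): name is "scene" or "top" or "wrist"; returns a dict with "img" (384x512x3 uint8, red, green, blue), "range_z" (384x512 float32, m along the optical axis (not along the pixel's ray), 0 where there is no reading), "mtx" (3x3 intrinsics, pixels), "R" (3x3) and "t" (3): a world point X has camera coordinates R X + t; the wrist camera has in their place "hand_eye" (4x4, takes a point from camera to tool coordinates, whose origin is the TCP and whose axes are the flange's). Camera axes: x right, y down, z forward; pixel columns grow to the right and rows downward; lengths in m; the calibration is good to about 2 mm. A picture is of the moment at which its call begins: read the wrist's pose just before it.
- robot.finish_job(): hands the job in; it is judged then, once.
The state is a dict: "time": time; "joint_positions": joint angles; "dq": joint speeds; "tau": joint torques, N m; "tcp_pos": TCP position; "tool_rot": TCP orientation; "ft_force": force on the tool from outside, world axes, zero at the start; "wrist_torque": the same for the moment, N m; "width": finger opening in m; "finger_force": force on a finger pad.
Only numpy, scipy, OpenCV 4.12 (cv2) and the standard library are available. Lean on these libraries where they do the work, as an engineer would, in place of code of your own. Each camera call takes 0.05 s, during which the arm holds its last target. There are 200 camera calls.

## Working session

There is one attempt and no reset: what is moved stays moved. The work goes in short steps, Python scripts to look and compute and a shell command to move; the robot and the scene stay as the last step left them, time stands still between calls to the robot, and variables do not carry over. Pictures are saved under pics/ and viewed, at most 14 in all, crops included, and the job is handed in when it is done.

```bash
ls; mkdir -p pics; python3 - <<'E'
from rig import robot
import cv2,numpy as np
s=robot.sense();print(s, robot.tcp_to_tips)
a=[]
for n in ("scene","top"):
    c=robot.camera(n);np.savez(f"pics/{n}0.npz",**c);cv2.imwrite(f"pics/{n}0.png",c["img"][...,::-1]);print(n,c["mtx"],c["R"],c["t"])
E
```

```text
drive.py
pics
rig.py
{'time': 0.0, 'joint_positions': array([-7.83002580e+01,  2.75508643e+01,  9.14954426e+01, -1.71112866e-03,
        6.10254132e+01, -2.67096444e+00]), 'dq': array([-0.07035314, -0.01495105, -0.01100512,  0.03971313,  0.03211773,
       -0.08814756]), 'tau': array([-1.00128775e-03, -9.50646615e+01, -4.30181694e+01, -1.79662234e-04,
        1.21612719e-02, -4.40052884e-05]), 'tcp_pos': array([ 0.16124364, -0.62925893,  0.24464994]), 'tool_rot': array([-1.79928288e+02, -1.84787957e-03,  1.43715351e+01]), 'ft_force': array([-0.94537541,  0.29106331,  0.17556353]), 'wrist_torque': array([-0.0026653 , -0.04292554, -0.01869352]), 'finger_force': 0.0, 'width': 0.08518727537826788} 0.014
scene [[359.63369321   0.         250.37679564]
 [  0.         359.63369321 194.12334828]
 [  0.           0.           1.        ]] [[-0.8426779  -0.5380777  -0.01913985]
 [-0.25198043  0.42554027 -0.86914978]
 [ 0.4758149  -0.72759045 -0.49417843]] [0.50518584 0.29617531 0.65837509]
top [[353.33366517   0.         254.65128251]
 [  0.         353.33366517 192.62482913]
 [  0.           0.           1.        ]] [[-0.02621249 -0.9994271   0.02140969]
 [-0.99540859  0.02412283 -0.09262733]
 [ 0.0920578  -0.02373938 -0.99547064]] [-0.02736369  0.60531391  1.11434579]
```

View pics/scene0.png

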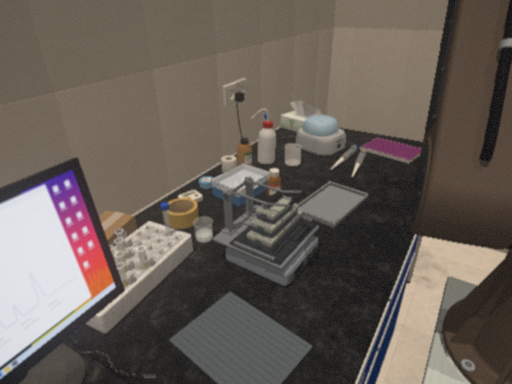

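View pics/top0.png

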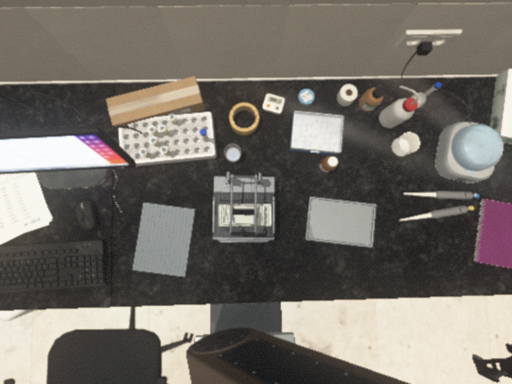

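```bash
python3 - <<'E'
import numpy as np
for n in("scene","top"):
    c=np.load(f"pics/{n}0.npz");print((c["range_z"]>0).mean(), c["range_z"].max())
E
```

```text
0.9960683186848959 2.2961783
0.9960581461588541 1.914002
```
The scene shows rocker around (265,230), mat left (px 165,240 in top), tray at (340,222).

The scene and top views show the rocker with its pile at top px (244,210), the mat at left (165,240) and the tray at right (340,222). The beaker is at (233,153) and the bottle at (329,164). Next I'll turn these into world positions.

```bash
cat > h.py <<'E'
import numpy as np,cv2
from scipy.spatial.transform import Rotation as Ro
def cloud(c,pose=None):
    z=c["range_z"];v,u=np.mgrid[:z.shape[0],:z.shape[1]];K=c["mtx"]
    P=np.stack([(u-K[0,2])/K[0,0]*z,(v-K[1,2])/K[1,1]*z,z],-1)
    if "R" in c: W=(P-c["t"])@c["R"]
    else:
        H=c["hand_eye"];W=(P@H[:3,:3].T+H[:3,3])@Ro.from_euler("xyz",pose[1],degrees=True).as_matrix().T+pose[0]
    W[z<=0]=np.nan
    return W
def rect(W,m):
    p=W[m][:,:2].astype(np.float32);(c,s,a)=cv2.minAreaRect(p*1000)
    return np.round(c,1),np.round(s,1),round(a,1),np.round(np.median(W[m][:,2])*1000,1)
def big(m):
    n,l,st,ce=cv2.connectedComponentsWithStats(m.astype(np.uint8));return l==1+np.argmax(st[1:,4])
E
python3 - <<'E'
from h import *
for n in("top","scene"):
    c=dict(np.load(f"pics/{n}0.npz"));W=cloud(c)
    def at(u,v,r=1): return np.round(np.nanmedian(W[v-r:v+r+1,u-r:u+r+1].reshape(-1,3),0)*1000,1)
    if n=="top":
        for k,(u,v) in dict(mat=(165,240),tray=(330,222),bench=(290,250),small=(244,212),bottle=(332,162),beak=(233,153)).items(): print(k,at(u,v))
        I=c["img"].astype(int);g=I.mean(2)
        win=np.zeros(g.shape,bool);win[195:285,120:205]=1
        print("mat",rect(W,big(win&(g>70))))
        win[:]=0;win[185:260,295:390]=1
        print("tray",rect(W,big(win&(g>75))))
        win[:]=0;win[165:250,200:285]=1
        for lo,hi in((.04,.4),(.065,.1),(.095,.112),(.125,.14),(.15,.175)):
            m=win&(W[...,2]>lo)&(W[...,2]<hi); 
            if m.sum()>20: print(lo,m.sum(),rect(W,big(m)))
    else:
        for k,(u,v) in dict(mat=(240,340),tray=(335,203),small=(270,212)).items(): print(n,k,at(u,v))
I=np.load("pics/top0.npz")["img"][150:260,120:390];cv2.imwrite("pics/t1.png",cv2.resize(I[...,::-1],None,fx=2.9,fy=2.9,interpolation=cv2.INTER_CUBIC))
E
```

```text
mat [459.4 251.8   3.5]
tray [ 503.5 -288.3    4.4]
bench [ 415.6 -154.3   -0.8]
small [537.1  -7.9 176.6]
bottle [ 688.2 -283.4   89.1]
beak [737.6  24.9  20.2]
mat (array([nan, nan]), array([0., 0.]), 0.0, np.float64(nan))
tray (array([ 501.4, -324.2]), array([224.9, 147. ]), 80.1, np.float64(nan))
0.04 3949 (array([552.3,  -4. ]), array([187.2, 203. ]), 88.2, np.float64(78.0))
0.065 2306 (array([556. ,  -4.1]), array([187.2, 195.7]), 88.2, np.float64(74.7))
0.095 327 (array([531. , -65.9]), array([45.2, 63.3]), 88.2, np.float64(105.9))
0.125 286 (array([530.2, -55. ]), array([22.3, 56.6]), 85.4, np.float64(133.9))
0.15 462 (array([532. ,  -4.1]), array([62.5, 50.9]), 87.7, np.float64(160.3))
scene mat [464.5 248.7   2.7]
scene tray [ 494.2 -329.5    2.5]
scene small [523.6  31.4 158.4]
```

View pics/t1.png

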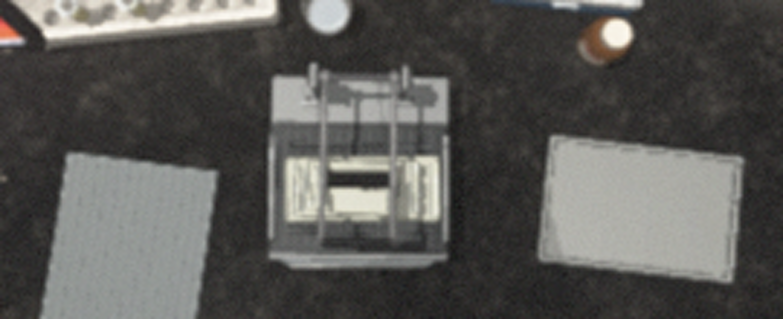

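The crop shows the mat (px 130,235), the rocker with its rods, and the tray (px 640,208) at small yaws. I'll get the yaws, write a move helper, and read the wrist camera offset.

```bash
cat >> h.py <<'E'
def row(x,y,z,yaw=None,off=None):
    "tool-axis row from the present pose to TCP x,y,z (m), tool down, yaw deg"
    from rig import robot
    s=robot.sense();R=Ro.from_euler("xyz",s["tool_rot"],degrees=True)
    d=R.inv().apply(np.array([x,y,z])-s["tcp_pos"])
    r=(R.inv()*Ro.from_euler("xyz",[180,0,s["tool_rot"][2] if yaw is None else yaw],degrees=True)).as_rotvec(degrees=True)
    print(np.round(d,4),np.round(r,2),"rows>=%.1f"%max(np.linalg.norm(d)/.0417,np.linalg.norm(r)/7.16))
E
python3 - <<'E'
from h import *
from rig import robot
c=robot.camera("wrist");print(c["hand_eye"].round(3),c["mtx"])
c=dict(np.load(f"pics/top0.npz"));W=cloud(c);ok=np.isfinite(W[...,2]);g=c["img"].astype(int).mean(2)
for n,(a,b,d,e),t in(("mat",(195,285,120,205),85),("tray",(185,260,295,390),90)):
    m=np.zeros(g.shape,bool);m[a:b,d:e]=1
    print(n,rect(W,big(m&ok&(g>t))))
row(.46,-.02,.40,88)
E
```

```text
[[ 0.002 -0.944 -0.329  0.086]
 [ 1.     0.002  0.001  0.   ]
 [-0.    -0.329  0.944 -0.129]
 [ 0.     0.     0.     1.   ]] [[275.06587462   0.         255.48136616]
 [  0.         275.06587462 189.26179688]
 [  0.           0.           1.        ]]
mat (array([462.8, 257.2]), array([175.3, 224.3]), 81.1, np.float64(4.0))
tray (array([ 504.8, -324.4]), array([228. , 146.9]), 81.8, np.float64(3.9))
[ 0.4406 -0.5163 -0.1547] [-5.000e-02 -4.000e-02 -7.363e+01] rows>=16.7
```

```bash
python3 drive.py '0.046 -0.059 -0.03 0 0 -7;0.23 -0.297 -0.12 0 0 -35;0.23 -0.297 -0.12 0 0 -35;0.23 -0.297 -0.12 0 0 -35;0.23 -0.297 -0.12 0 0 -35;0.23 -0.297 -0.12 0 0 -35;0.23 -0.297 -0.12 0 0 -35;0.23 -0.297 -0.12 0 0 -35;0.23 -0.297 -0.12 0 0 -35;0.23 -0.297 -0.12 0 0 -35'; python3 drive.py '0 -0.37 -0.035 0 0 -38.5;0 -0.37 -0.035 0 0 -38.5;0 -0.37 -0.035 0 0 -38.5;0 -0.37 -0.035 0 0 -38.5;0 -0.37 -0.035 0 0 -38.5;0 -0.37 -0.035 0 0 -38.5' ; python3 -c "
from h import *
row(.46,.06,.40,88)"
```

```text
time: 0.98
tcp_pos: [0.3112, -0.2815, 0.3666]
tool_rot: [179.9, -0.0, 49.4]
ft_force: [0.4, -1.5, 0.8]
width: 0.0851
finger_force: 0.0
time: 1.48
tcp_pos: [0.1203, -0.1211, 0.3885]
tool_rot: [-180.0, -0.0, 88.4]
ft_force: [-0.6, -1.5, 1.8]
width: 0.0857
finger_force: 0.0
[ 0.1906  0.3345 -0.0116] [-0.02 -0.02  0.38] rows>=9.2
```

```bash
python3 drive.py '0.191 0.334 -0.012 0 0 0.4;0.191 0.334 -0.012 0 0 0.4;0.191 0.334 -0.012 0 0 0.4;0.191 0.334 -0.012 0 0 0.4;0.191 0.334 -0.012 0 0 0.4;0.191 0.334 -0.012 0 0 0.4;0.191 0.334 -0.012 0 0 0.4;0.191 0.334 -0.012 0 0 0.4;0.191 0.334 -0.012 0 0 0.4;0.191 0.334 -0.012 0 0 0.4'; python3 drive.py '0 0 0 0 0 0;0 0 0 0 0 0;0 0 0 0 0 0' ; python3 - <<'E'
from h import *
from rig import robot
s=robot.sense();c=robot.camera("wrist");np.savez("pics/w1.npz",pos=s["tcp_pos"],rot=s["tool_rot"],**c)
print(s["tcp_pos"],s["tool_rot"]);cv2.imwrite("pics/w1.png",cv2.resize(c["img"][...,::-1],(800,600)))
E
```

```text
time: 2.32
tcp_pos: [0.4133, 0.0299, 0.399]
tool_rot: [-180.0, 0.0, 87.5]
ft_force: [0.1, -1.0, 0.5]
width: 0.0853
finger_force: 0.0
time: 2.57
tcp_pos: [0.4113, 0.028, 0.3987]
tool_rot: [-179.9, 0.0, 87.5]
ft_force: [-0.1, 0.8, 0.4]
width: 0.0852
finger_force: 0.0
[0.41126318 0.02800884 0.39874057] [-1.79913462e+02  1.29318915e-02  8.75148302e+01]
```

View pics/w1.png

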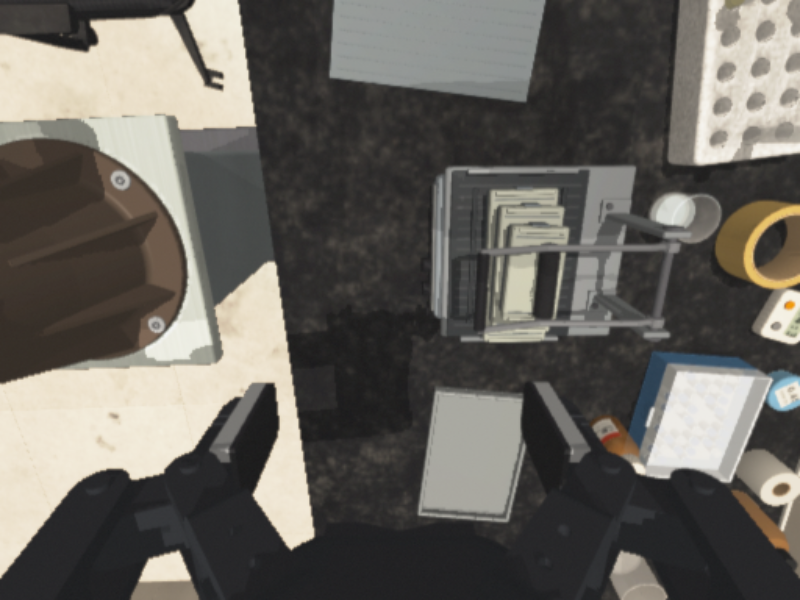

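The wrist view at 800 px shows the pile: small box lid (530,260), medium and large lids stepping out, and the grip bar at about (482,285). The roller is at (547,283), the mat at the top (435,45) and the tray at the bottom (470,455).

```bash
python3 - <<'E'
from h import *
d=np.load("pics/w1.npz");c={k:d[k] for k in("range_z","mtx","hand_eye","img")};W=cloud(c,(d["pos"],d["rot"]))
Z=W[...,2]*1000;g=c["img"].astype(int).mean(2);ok=np.isfinite(Z)
def win(u0,u1,v0,v1):
    m=np.zeros(Z.shape,bool);m[int(v0*.64):int(v1*.64),int(u0*.64):int(u1*.64)]=1;return m&ok
r=win(425,640,155,350)
for n,lo,hi in(("bed",72,77.5),("large",101,110),("med",129,138),("small",155,164),):
    print(n,rect(W,big(r&(Z>lo)&(Z<hi)&((g>120)|(n=="bed")))))
print("light all", rect(W,big(r&(Z>100)&(Z<166)&(g>130))))
b=r&(Z>30); print("rocker all",rect(W,big(b&(Z<166))))
t=win(380,720,150,360)&(Z>166);print("bail/up", rect(W,big(t)))
for x0 in range(340,700,20):
    q=W[t&(W[...,0]*1000>x0)&(W[...,0]*1000<x0+20)]*1000
    if len(q)>3: print(x0,len(q),q.min(0).round(),q.max(0).round(),np.median(q,0).round())
print("tray",rect(W,big(win(400,520,370,530)&(g>110)&(Z<25))))
k=win(440,520,250,325);
E
```

```text
bed (array([533.4,  -6.8]), array([183.1, 140.1]), 87.9, np.float64(76.0))
large (array([532.5,  41. ]), array([55.7, 65. ]), 89.1, np.float64(106.2))
med (array([532.9,  38.9]), array([58. , 37.3]), 0.6, np.float64(134.1))
small (array([518.7, -11.7]), array([63. , 27.6]), 88.4, np.float64(160.1))
light all (array([532.5,  41. ]), array([54.9, 64.8]), 89.7, np.float64(134.1))
rocker all (array([546.6,  -6.8]), array([189.2, 211.9]), 88.0, np.float64(76.1))
bail/up (array([561.6,  -8.2]), array([102.7, 177.1]), 88.3, np.float64(177.7))
460 306 [472. -41. 189.] [480.  32. 197.] [476.  -5. 194.]
480 215 [480. -42. 185.] [500.  32. 196.] [484.   7. 191.]
500 127 [500. -43. 178.] [520.  31. 187.] [510.  25. 184.]
520 560 [520. -43. 166.] [540.  31. 182.] [533.  -5. 177.]
540 283 [540. -43. 167.] [560.  29. 180.] [544.  -0. 177.]
560 122 [560. -43. 175.] [580.  29. 180.] [570.  24. 178.]
580 121 [580. -44. 175.] [600.  28. 181.] [590.  24. 179.]
600 121 [600. -45. 176.] [619.  27. 181.] [610.  23. 179.]
620 669 [620. -62. 166.] [640.  41. 181.] [635. -10. 175.]
640 165 [640. -59. 166.] [652.  41. 181.] [643.  22. 177.]
tray (array([ 504.7, -323. ]), array([220.5, 140.4]), 82.2, np.float64(4.4))
```

```bash
cat >> h.py <<'E'
RC=np.array([.5334,-.0068]);RY=np.radians(-2.1)
def rk(x,y,z): 
    c,s=np.cos(RY),np.sin(RY);return [RC[0]+c*x-s*y,RC[1]+s*x+c*y,z]
def bail(th,dz=-.005):
    c,s=np.cos(th),np.sin(th);return rk(.105-.160*c+.022*s,0,.170+.160*s+.022*c+dz)
E
python3 -c "
from h import *
row(*bail(0,.075),87.9)"
```

```text
[-0.0294  0.069   0.132 ] [-0.05  0.01 -0.43] rows>=3.6
```

```bash
python3 drive.py '-0.0294 0.069 0.132 0 0 -0.43;-0.0294 0.069 0.132 0 0 -0.43;-0.0294 0.069 0.132 0 0 -0.43;-0.0294 0.069 0.132 0 0 -0.43;-0.0294 0.069 0.132 0 0 -0.43;-0.0294 0.069 0.132 0 0 -0.43;-0.0294 0.069 0.132 0 0 -0.43' 0.045;  python3 - <<'E'
from h import *
from rig import robot
row(*bail(0),87.9)
s=robot.sense();c=robot.camera("wrist");W=cloud(c,(s["tcp_pos"],s["tool_rot"]))
np.savez("pics/w2.npz",pos=s["tcp_pos"],rot=s["tool_rot"],**c);cv2.imwrite("pics/w2.png",cv2.resize(c["img"][...,::-1],(800,600)))
print(s["tcp_pos"])
m=(abs(W[...,0]-.478)<.03)&(abs(W[...,1]+.005)<.025)&(W[...,2]>.18)&(W[...,2]<.21)
q=W[m]*1000;print(len(q),np.median(q,0),np.percentile(q,[3,97],axis=0))
E
```

```text
time: 3.2
tcp_pos: [0.479, -0.0047, 0.2686]
tool_rot: [179.9, -0.0, 87.8]
ft_force: [0.8, -0.8, 0.2]
width: 0.0447
finger_force: 0.0
[-0.0001 -0.0006  0.0816] [ 0.06 -0.   -0.06] rows>=2.0
[ 0.47900643 -0.0047422   0.26863476]
699 [478.37557975  -3.6287575  193.80651621] [[473.69229471 -28.57987259 190.8387324 ]
 [483.07023622  18.71194841 195.40394342]]
```

View pics/w2.png

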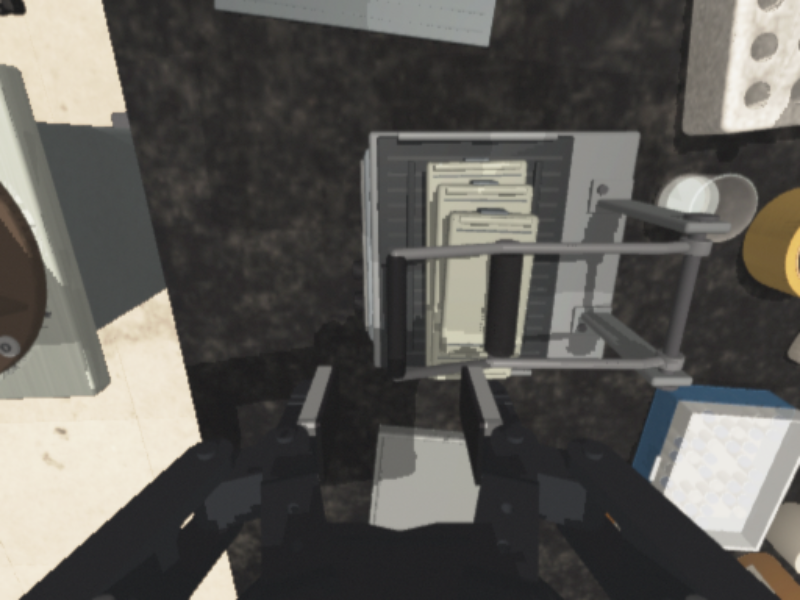

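The picture shows the bar (397,310) lined up between the fingers. The measured bar centre agrees with the plan, so I'll descend and pinch.

```bash
python3 drive.py '0 -0.0005 0.0816 0 0 0;0 -0.0005 0.0816 0 0 0;0 -0.0005 0.0816 0 0 0;0 -0.0005 0.0816 0 0 0;0 -0.0005 0.0816 0 0 0'; python3 drive.py '0 0 0 0 0 0;0 0 0 0 0 0;0 0 0 0 0 0;0 0 0 0 0 0;0 0 0 0 0 0;0 0 0 0 0 0' 0.004
python3 - <<'E'
from h import *
b0=np.array(bail(0))
for t in (.15,.3,.45,.6,.75,.9,1.05,1.2,1.35,1.5,1.6,1.7,1.74):
    d=np.array(bail(t))-b0;c,s=np.cos(RY),np.sin(RY);print(t,"y %.3f z %.3f"%(d[0]*c+d[1]*s,-d[2]))
E
```

```text
time: 3.67
tcp_pos: [0.48, -0.0043, 0.188]
tool_rot: [179.9, 0.0, 87.9]
ft_force: [1.5, 0.7, 1.3]
width: 0.045
finger_force: 0.0
time: 4.17
tcp_pos: [0.4775, -0.0043, 0.187]
tool_rot: [-179.9, 0.0, 87.9]
ft_force: [-16.0, 0.5, 26.8]
width: 0.0076
finger_force: 59.0
0.15 y 0.005 z -0.024
0.3 y 0.014 z -0.046
0.45 y 0.025 z -0.067
0.6 y 0.040 z -0.087
0.75 y 0.058 z -0.103
0.9 y 0.078 z -0.117
1.05 y 0.099 z -0.128
1.2 y 0.123 z -0.135
1.35 y 0.146 z -0.139
1.5 y 0.171 z -0.139
1.6 y 0.187 z -0.137
1.7 y 0.202 z -0.134
1.74 y 0.209 z -0.132
```

```bash
python3 drive.py '0 0.002 -0.012 0 0 0;0 0.005 -0.024 0 0 0;0 0.009 -0.035 0 0 0;0 0.014 -0.046 0 0 0;0 0.014 -0.046 0 0 0'; python3 -c "
from rig import robot
s=robot.sense();print(s['tcp_pos'],s['ft_force'],s['width'])"
```

```text
time: 4.58
tcp_pos: [0.4893, -0.0047, 0.2329]
tool_rot: [-179.6, -0.0, 87.9]
ft_force: [-24.1, -0.2, 8.9]
width: 0.0075
finger_force: 59.4
[ 0.48928527 -0.00472484  0.23287312] [-24.10346596  -0.18840735   8.89247775] 0.0075424199839348
```

```bash
python3 drive.py '0 0.001 -0.010 0 0 0;0 0.008 -0.021 0 0 0;0 0.015 -0.031 0 0 0;0 0.023 -0.041 0 0 0;0 0.032 -0.049 0 0 0;0 0.041 -0.057 0 0 0;0 0.051 -0.064 0 0 0;0 0.061 -0.071 0 0 0;0 0.061 -0.071 0 0 0'; python3 -c "
from rig import robot
s=robot.sense();print(s['tcp_pos'],s['ft_force'],s['width'])"
```

```text
time: 5.33
tcp_pos: [0.5528, -0.007, 0.3069]
tool_rot: [-179.9, -0.0, 87.9]
ft_force: [-36.8, 2.0, 51.7]
width: 0.0076
finger_force: 66.0
[ 0.55277357 -0.00699511  0.30693521] [-36.83057308   1.97868225  51.70764446] 0.007601617845397267
```

```bash
python3 drive.py '0 -0.003 -0.005 0 0 0;0 -0.003 -0.005 0 0 0;0 -0.003 -0.005 0 0 0';  python3 - <<'E'
from h import *
from rig import robot
s=robot.sense();print(s['tcp_pos'],s['ft_force'],s['width'])
s=robot.sense();c=robot.camera("wrist")
np.savez("pics/w3.npz",pos=s["tcp_pos"],rot=s["tool_rot"],**c);cv2.imwrite("pics/w3.png",c["img"][...,::-1])
E
```

```text
time: 5.58
tcp_pos: [0.5515, -0.007, 0.3082]
tool_rot: [179.9, -0.0, 87.9]
ft_force: [4.6, 0.4, -12.0]
width: 0.0074
finger_force: 62.8
[ 0.55148097 -0.00700762  0.30822608] [  4.59290377   0.37903714 -11.99145827] 0.007388794907261019
```

View pics/w3.png

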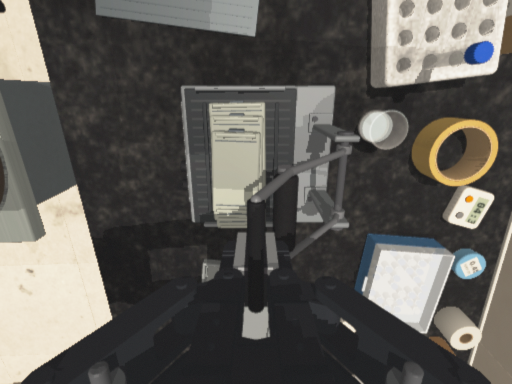

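The picture shows the bar held upright between the pads (256,270), the bail partway up and the pile undisturbed. I'll continue with the corrected arc.

```bash
python3 drive.py '0 0.007 -0.004 0 0 0;0 0.0143 -0.0075 0 0 0;0 0.022 -0.011 0 0 0;0 0.0293 -0.0138 0 0 0;0 0.037 -0.0165 0 0 0;0 0.0449 -0.0188 0 0 0;0 0.053 -0.0207 0 0 0;0 0.0608 -0.0221 0 0 0;0 0.0608 -0.0221 0 0 0'
```

```text
time: 6.38
tcp_pos: [0.6138, -0.0093, 0.3316]
tool_rot: [179.9, -0.0, 87.9]
ft_force: [-4.7, 1.1, 12.4]
width: 0.0069
finger_force: 65.0
```

```bash
python3 drive.py '0 0.008 -0.0018 0 0 0;0 0.0162 -0.0025 0 0 0;0 0.0245 -0.0028 0 0 0;0 0.0326 -0.0026 0 0 0;0 0.041 -0.002 0 0 0;0 0.0488 -0.001 0 0 0;0 0.057 0.0005 0 0 0;0 0.0648 0.0022 0 0 0;0 0.0758 0.0053 0 0 0;0 0.0758 0.0053 0 0 0'
```

```text
time: 7.22
tcp_pos: [0.6903, -0.0121, 0.3244]
tool_rot: [179.8, -0.0, 87.9]
ft_force: [2.7, 0.9, 7.4]
width: 0.0077
finger_force: 64.8
```

```bash
python3 drive.py '0 0 0 0 0 0;0 0 0 0 0 0;0 0 0 0 0 0;0 0 0 0 0 0;0 0 0 0 0 0' 0.045;python3 drive.py '0 0 -0.02 0 0 0;0 0 -0.08 0 0 0;0 0 -0.08 0 0 0;0 0 -0.08 0 0 0;0 0 -0.08 0 0 0'; python3 - <<'E'
from h import *
row(.47,.055,.36,87.9)
E
```

```text
time: 7.63
tcp_pos: [0.6874, -0.0121, 0.3243]
tool_rot: [-180.0, 0.0, 87.9]
ft_force: [0.1, 0.7, -0.1]
width: 0.0451
finger_force: 0.0
time: 8.05
tcp_pos: [0.6879, -0.0121, 0.4059]
tool_rot: [179.8, 0.0, 87.9]
ft_force: [-0.3, -0.3, -0.8]
width: 0.0448
finger_force: 0.0
[ 0.059  -0.2203  0.0453] [ 0.15  0.   -0.  ] rows>=5.6
```

```bash
python3 drive.py '0.059 -0.2203 0.02 0 0 0;0.059 -0.2203 0.02 0 0 0;0.059 -0.2203 0.02 0 0 0;0.059 -0.2203 0.02 0 0 0;0.059 -0.2203 0.02 0 0 0;0.059 -0.2203 0.02 0 0 0;0.059 -0.2203 0.02 0 0 0;0.059 -0.2203 0.02 0 0 0' 0.08; python3 drive.py '0 0 0.03 0 0 0;0 0 0.03 0 0 0;0 0 0.03 0 0 0'; python3 - <<'E'
from h import *
from rig import robot
s=robot.sense();c=robot.camera("wrist");p=s["tcp_pos"];print(p)
np.savez("pics/w4.npz",pos=p,rot=s["tool_rot"],**c);cv2.imwrite("pics/w4.png",cv2.resize(c["img"][...,::-1],(800,600)))
W=cloud(c,(p,s["tool_rot"]));Z=W[...,2]*1000;g=c["img"].astype(int).mean(2)
m=(abs(W[...,0]-.533)<.12)&(abs(W[...,1]+.007)<.12)
for n,lo,hi in(("bed",72,77.5),("large",101,110.5),("med",129,138.5),("small",155,164.5)):
    print(n,rect(W,big(m&(Z>lo)&(Z<hi)&((g>120)|(n=="bed")))))
c=robot.camera("top");W=cloud(c);m=(W[...,0]>.6)&(W[...,0]<.75)&(abs(W[...,1]+.01)<.06)&(W[...,2]>.25);q=W[m]*1000;print(len(q),q.min(0),q.max(0))
E
```

```text
time: 8.72
tcp_pos: [0.4684, 0.0552, 0.3841]
tool_rot: [-180.0, 0.0, 88.0]
ft_force: [0.8, 0.5, -0.4]
width: 0.0802
finger_force: 0.0
time: 8.97
tcp_pos: [0.4694, 0.0547, 0.3533]
tool_rot: [-179.8, 0.0, 87.9]
ft_force: [0.2, 0.2, 0.6]
width: 0.0804
finger_force: 0.0
[0.46938629 0.05467087 0.35332931]
bed (array([533.6,  -6.6]), array([183.8, 140.8]), 87.8, np.float64(76.0))
large (array([532.2, -10. ]), array([160.4,  65.5]), 88.9, np.float64(106.2))
med (array([531.3,  -5. ]), array([124.3,  57.4]), 87.3, np.float64(134.1))
small (array([531.7,  -0.9]), array([87.8, 49.7]), 85.9, np.float64(160.1))
370 [652.57107334 -47.16820792 252.13791488] [701.91480962  26.97714817 329.07665023]
```

View pics/w4.png

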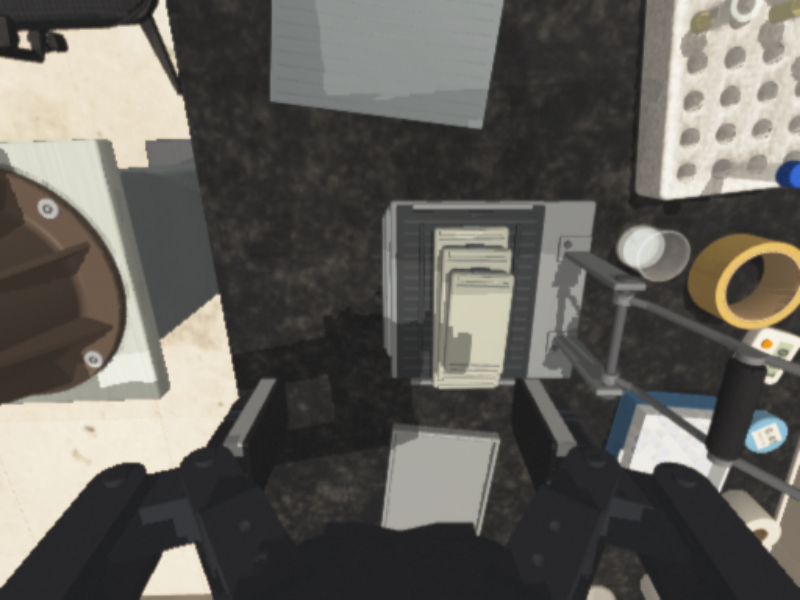

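The picture shows the bail open, with its roller at (735,410). The three lids are clear: small (480,330), medium (475,255), large (470,235). All rects match the box sizes, so I'll grip the small box.

```bash
python3 -c "
from h import *
row(.5317,-.0009,.21,85.9)"
```

```text
[-0.0533  0.0635  0.1448] [-0.02  0.    1.98] rows>=4.0
```

```bash
python3 drive.py '-0.0533 0.0635 0.14 0 0 1.98;-0.0533 0.0635 0.14 0 0 1.98;-0.0533 0.0635 0.14 0 0 1.98;-0.0533 0.0635 0.14 0 0 1.98;-0.0533 0.0635 0.14 0 0 1.98;-0.0533 0.0635 0.14 0 0 1.98;-0.0533 0.0635 0.14 0 0 1.98' 0.07; python3 -c "
from h import *
row(.5317,-.0009,.15,85.9)"
```

```text
time: 9.65
tcp_pos: [0.5317, -0.0006, 0.2154]
tool_rot: [180.0, -0.0, 85.9]
ft_force: [0.3, -0.6, -0.4]
width: 0.0703
finger_force: 0.0
[-0.0003  0.      0.0654] [ 0.04 -0.01 -0.01] rows>=1.6
```

```bash
python3 drive.py '0 0 0.035 0 0 0;0 0 0.055 0 0 0;0 0 0.0654 0 0 0;0 0 0.0654 0 0 0'; python3 drive.py '0 0 0 0 0 0;0 0 0 0 0 0;0 0 0 0 0 0;0 0 0 0 0 0;0 0 0 0 0 0' 0.03
```

```text
time: 9.98
tcp_pos: [0.5305, -0.0001, 0.1488]
tool_rot: [-179.9, -0.0, 86.0]
ft_force: [-0.6, 0.5, 0.3]
width: 0.0699
finger_force: 0.0
time: 10.4
tcp_pos: [0.532, -0.0004, 0.1511]
tool_rot: [179.8, -0.0, 85.9]
ft_force: [-1.6, 2.1, 7.1]
width: 0.0485
finger_force: 62.0
```

```bash
python3 drive.py '0 0 -0.015 0 0 0;0 0 -0.04 0 0 0;0 0 -0.07 0 0 0;0 0 -0.07 0 0 0;0 0 -0.07 0 0 0'; python3 -c "
from h import *
row(.4085,.2657,.14,81.1)"
```

```text
time: 10.82
tcp_pos: [0.5326, -0.0006, 0.222]
tool_rot: [179.7, -0.0, 85.9]
ft_force: [-0.3, 0.5, -0.6]
width: 0.0487
finger_force: 62.6
[ 0.2568 -0.1431  0.0812] [ 0.31 -0.02  4.83] rows>=7.3
```

```bash
python3 drive.py '0.02 -0.011 0 0 0 0.5;0.05 -0.028 0 0 0 1;0.085 -0.047 0.02 0 0 2;0.12 -0.067 0.035 0 0 3;0.155 -0.086 0.05 0 0 4;0.19 -0.106 0.065 0 0 4.83;0.225 -0.125 0.075 0 0 4.83;0.25 -0.139 0.0812 0 0 4.83;0.2568 -0.1431 0.0812 0 0 4.83;0.2568 -0.1431 0.0812 0 0 4.83'; python3 - <<'E'
from h import *
from rig import robot
row(.4085,.2657,.0225,81.1)
c=robot.camera("top");W=cloud(c);g=c["img"].astype(int).mean(2)
s=robot.sense();c=robot.camera("wrist");np.savez("pics/w5.npz",pos=s["tcp_pos"],rot=s["tool_rot"],**c);cv2.imwrite("pics/w5.png",c["img"][...,::-1])
E
```

```text
time: 11.65
tcp_pos: [0.405, 0.2674, 0.1372]
tool_rot: [-179.9, 0.0, 81.3]
ft_force: [0.2, 0.0, -0.5]
width: 0.0487
finger_force: 62.5
[-0.0011  0.0039  0.1147] [-0.06  0.04  0.19] rows>=2.8
```

View pics/w5.png

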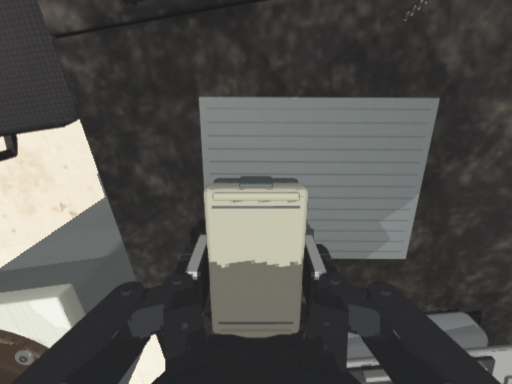

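The picture shows the small box (256,260) held level, aligned with the mat ribs over the left half of the mat. Lowering it now.

```bash
python3 drive.py '0 0.002 0.03 0 0 0;0 0.0039 0.06 0 0 0.19;0 0.0039 0.085 0 0 0.19;0 0.0039 0.105 0 0 0.19;0 0.0039 0.1127 0 0 0.19;0 0.0039 0.1127 0 0 0.19;0 0.0039 0.1127 0 0 0.19'
```

```text
time: 12.33
tcp_pos: [0.411, 0.2645, 0.0256]
tool_rot: [-180.0, 0.0, 80.8]
ft_force: [0.2, 0.2, -0.4]
width: 0.0487
finger_force: 62.5
```

```bash
python3 drive.py '0 0 0.002 0 0 0;0 0 0.004 0 0 0;0 0 0.004 0 0 0'
```

```text
time: 12.58
tcp_pos: [0.4109, 0.2653, 0.0218]
tool_rot: [179.9, -0.1, 80.9]
ft_force: [-1.4, -0.2, -0.4]
width: 0.0487
finger_force: 62.5
```

```bash
python3 drive.py '0 0 0.001 0 0 0;0 0 0.002 0 0 0;0 0 0.002 0 0 0'
```

```text
time: 12.83
tcp_pos: [0.4108, 0.2654, 0.021]
tool_rot: [179.9, -0.1, 80.9]
ft_force: [-5.3, -5.3, 41.9]
width: 0.0488
finger_force: 67.3
```

```bash
python3 drive.py '0 0 -0.0012 0 0 0;0 0 -0.0012 0 0 0;0 0 -0.0012 0 0 0;0 0 -0.0012 0 0 0;0 0 -0.0012 0 0 0;0 0 -0.0012 0 0 0' 0.066; python3 drive.py '0 0 -0.015 0 0 0;0 0 -0.055 0 0 0;0 0 -0.095 0 0 0;0 0 -0.13 0 0 0;0 0 -0.13 0 0 0;0 0 -0.13 0 0 0'; python3 - <<'E'
from h import *
row(.5313,-.005,.20,87.3)
E
```

```text
time: 13.33
tcp_pos: [0.4103, 0.2651, 0.0202]
tool_rot: [-180.0, 0.0, 80.9]
ft_force: [0.1, 0.1, -0.1]
width: 0.0666
finger_force: 0.0
time: 13.83
tcp_pos: [0.4114, 0.2658, 0.1522]
tool_rot: [179.8, -0.1, 80.9]
ft_force: [-0.3, -0.3, -0.4]
width: 0.0661
finger_force: 0.0
[-0.2483  0.1613 -0.048 ] [ 0.19 -0.14 -6.4 ] rows>=7.2
```

```bash
python3 drive.py '-0.03 0.02 -0.03 0 0 -1;-0.2483 0.1613 -0.048 0 0 -6.4;-0.2483 0.1613 -0.048 0 0 -6.4;-0.2483 0.1613 -0.048 0 0 -6.4;-0.2483 0.1613 -0.048 0 0 -6.4;-0.2483 0.1613 -0.048 0 0 -6.4;-0.2483 0.1613 -0.048 0 0 -6.4;-0.2483 0.1613 -0.048 0 0 -6.4;-0.2483 0.1613 -0.048 0 0 -6.4;-0.2483 0.1613 -0.048 0 0 -6.4' 0.077; python3 - <<'E'
from h import *
row(.5313,-.005,.123,87.3)
E
```

```text
time: 14.67
tcp_pos: [0.5299, -0.0065, 0.1968]
tool_rot: [-179.9, -0.0, 87.2]
ft_force: [-0.9, 0.1, 0.2]
width: 0.0771
finger_force: 0.0
[0.0015 0.0015 0.0738] [-0.14 -0.01 -0.13] rows>=1.8
```

```bash
python3 drive.py '0 0.001 0.03 0 0 0;0 0.001 0.055 0 0 0;0 0.001 0.0738 0 0 0;0 0.001 0.0738 0 0 0;0 0.001 0.0738 0 0 0'; python3 drive.py '0 0 0 0 0 0;0 0 0 0 0 0;0 0 0 0 0 0;0 0 0 0 0 0;0 0 0 0 0 0' 0.04;  python3 drive.py '0 0 -0.015 0 0 0;0 0 -0.04 0 0 0;0 0 -0.08 0 0 0;0 0 -0.08 0 0 0;0 0 -0.08 0 0 0'; python3 - <<'E'
from h import *
row(.5171,.2487,.14,81.1)
E
```

```text
time: 15.08
tcp_pos: [0.53, -0.0046, 0.1234]
tool_rot: [-179.8, -0.0, 87.4]
ft_force: [-0.3, 0.0, 0.7]
width: 0.077
finger_force: 0.0
time: 15.5
tcp_pos: [0.5319, -0.0053, 0.1259]
tool_rot: [179.9, -0.0, 87.3]
ft_force: [-2.7, 2.3, 8.3]
width: 0.0567
finger_force: 64.8
time: 15.92
tcp_pos: [0.533, -0.0056, 0.2073]
tool_rot: [179.7, 0.0, 87.3]
ft_force: [-0.4, -0.6, -1.0]
width: 0.0568
finger_force: 64.5
[ 0.2533 -0.0282  0.0671] [ 0.32 -0.01  6.2 ] rows>=6.3
```

```bash
python3 drive.py '0.02 -0.003 0 0 0 0.5;0.05 -0.006 0 0 0 1.5;0.085 -0.01 0.01 0 0 2.5;0.12 -0.014 0.02 0 0 3.5;0.155 -0.018 0.04 0 0 4.5;0.19 -0.021 0.055 0 0 5.5;0.225 -0.025 0.067 0 0 6.2;0.25 -0.028 0.0671 0 0 6.2;0.2533 -0.0282 0.0671 0 0 6.2;0.2533 -0.0282 0.0671 0 0 6.2'; python3 - <<'E'
from h import *
row(.5171,.2487,.025,81.1)
E
```

```text
time: 16.75
tcp_pos: [0.5143, 0.2501, 0.1365]
tool_rot: [-179.9, 0.0, 81.3]
ft_force: [-0.1, 0.7, -0.5]
width: 0.0566
finger_force: 64.4
[-0.0009  0.0031  0.1115] [-0.06  0.03  0.15] rows>=2.7
```

```bash
python3 drive.py '0 0.0015 0.03 0 0 0;0 0.003 0.06 0 0 0;0 0.003 0.085 0 0 0;0 0.003 0.105 0 0 0;0 0.003 0.11 0 0 0;0 0.003 0.11 0 0 0;0 0.003 0.11 0 0 0'; python3 drive.py '0 0 0.001 0 0 0;0 0 0.002 0 0 0;0 0 0.002 0 0 0'
```

```text
time: 17.33
tcp_pos: [0.5184, 0.2477, 0.028]
tool_rot: [180.0, -0.0, 81.1]
ft_force: [0.8, 1.0, -1.0]
width: 0.0567
finger_force: 64.4
time: 17.58
tcp_pos: [0.5187, 0.2484, 0.0263]
tool_rot: [179.9, -0.0, 81.1]
ft_force: [-0.8, 0.1, -2.1]
width: 0.0564
finger_force: 64.4
```

```bash
python3 drive.py '0 0 0.001 0 0 0;0 0 0.002 0 0 0;0 0 0.0025 0 0 0;0 0 0.0025 0 0 0'
```

```text
time: 17.92
tcp_pos: [0.5184, 0.2484, 0.0239]
tool_rot: [180.0, -0.0, 81.1]
ft_force: [-2.5, -1.5, 17.9]
width: 0.0567
finger_force: 66.5
```

```bash
python3 drive.py '0 0 -0.0005 0 0 0;0 0 -0.0005 0 0 0;0 0 -0.0005 0 0 0;0 0 -0.0005 0 0 0;0 0 -0.0005 0 0 0;0 0 -0.0005 0 0 0' 0.074; python3 drive.py '0 0 -0.015 0 0 0;0 0 -0.055 0 0 0;0 0 -0.095 0 0 0;0 0 -0.13 0 0 0;0 0 -0.13 0 0 0;0 0 -0.13 0 0 0'; python3 - <<'E'
from h import *
row(.5322,-.010,.18,88.9)
E
```

```text
time: 18.42
tcp_pos: [0.518, 0.2482, 0.0233]
tool_rot: [-180.0, 0.0, 81.1]
ft_force: [0.6, 0.5, 0.7]
width: 0.074
finger_force: 0.0
time: 18.92
tcp_pos: [0.5193, 0.2488, 0.1556]
tool_rot: [179.8, -0.1, 81.1]
ft_force: [-0.5, 0.5, -0.6]
width: 0.0742
finger_force: 0.0
[-0.2536  0.0529 -0.0248] [ 0.21 -0.11 -7.8 ] rows>=6.2
```

```bash
python3 drive.py '-0.03 0.006 -0.0248 0 0 -1;-0.2536 0.0529 -0.0248 0 0 -7.8;-0.2536 0.0529 -0.0248 0 0 -7.8;-0.2536 0.0529 -0.0248 0 0 -7.8;-0.2536 0.0529 -0.0248 0 0 -7.8;-0.2536 0.0529 -0.0248 0 0 -7.8;-0.2536 0.0529 -0.0248 0 0 -7.8;-0.2536 0.0529 -0.0248 0 0 -7.8;-0.2536 0.0529 -0.0248 0 0 -7.8;-0.2536 0.0529 -0.0248 0 0 -7.8' 0.084; python3 - <<'E'
from h import *
from rig import robot
row(.5322,-.01,.097,88.9)
c=robot.camera("top");W=cloud(c);Z=W[...,2];g=c["img"].astype(int).mean(2)
for n,z in(("small",.029),("med",.031)):
    pass
m=(abs(W[...,0]-.46)<.16)&(abs(W[...,1]-.257)<.12)&(Z>.018)&(Z<.05)
n,l,st,ce=cv2.connectedComponentsWithStats(m.astype(np.uint8))
for i in range(1,n):
    if st[i,4]>50: print(rect(W,l==i))
E
```

```text
time: 19.75
tcp_pos: [0.5305, -0.0102, 0.1772]
tool_rot: [-179.9, -0.0, 88.9]
ft_force: [0.6, 0.0, 0.4]
width: 0.0836
finger_force: 0.0
[0.0002 0.0019 0.0802] [-0.1  -0.02 -0.04] rows>=1.9
(array([519.8, 250.2]), array([128.1,  57.9]), 81.1, np.float64(32.4))
(array([412.1, 266.1]), array([91.5, 50.6]), 81.1, np.float64(30.4))
```

```bash
python3 drive.py '0 0.001 0.03 0 0 0;0 0.0019 0.055 0 0 0;0 0.0019 0.08 0 0 0;0 0.0019 0.08 0 0 0;0 0.0019 0.08 0 0 0'; python3 drive.py '0 0 0 0 0 0;0 0 0 0 0 0;0 0 0 0 0 0;0 0 0 0 0 0;0 0 0 0 0 0' 0.045;  python3 drive.py '0 0 -0.015 0 0 0;0 0 -0.04 0 0 0;0 0 -0.08 0 0 0;0 0 -0.1 0 0 0;0 0 -0.1 0 0 0'; python3 - <<'E'
from h import *
row(.5047,-.3235,.14,82.0)
E
```

```text
time: 20.22
tcp_pos: [0.532, -0.0094, 0.0974]
tool_rot: [-179.8, -0.0, 89.0]
ft_force: [0.1, -0.4, 1.9]
width: 0.0841
finger_force: 0.0
time: 20.63
tcp_pos: [0.5337, -0.0101, 0.0999]
tool_rot: [179.9, -0.0, 88.9]
ft_force: [-2.8, 4.6, 7.2]
width: 0.0644
finger_force: 66.4
time: 21.05
tcp_pos: [0.5358, -0.0106, 0.2039]
tool_rot: [179.5, 0.0, 88.9]
ft_force: [1.3, -0.6, -1.3]
width: 0.0644
finger_force: 68.1
[-0.3134 -0.0257  0.0638] [0.5  0.   6.91] rows>=7.7
```

```bash
python3 drive.py '-0.02 -0.002 0 0 0 0.5;-0.055 -0.005 0 0 0 1.5;-0.09 -0.008 0 0 0 2.5;-0.125 -0.011 0.01 0 0 3.5;-0.16 -0.014 0.02 0 0 4.5;-0.195 -0.017 0.035 0 0 5.5;-0.23 -0.02 0.05 0 0 6.9;-0.265 -0.023 0.06 0 0 6.9;-0.295 -0.025 0.0638 0 0 6.9;-0.3134 -0.0257 0.0638 0 0 6.9';python3 drive.py '0 0 0 0 0 0;0 0 0 0 0 0';python3 - <<'E'
from h import *
from rig import robot
row(.5047,-.3235,.03,82.0)
s=robot.sense();c=robot.camera("wrist");np.savez("pics/w6.npz",pos=s["tcp_pos"],rot=s["tool_rot"],**c);cv2.imwrite("pics/w6.png",c["img"][...,::-1])
E
```

```text
time: 21.88
tcp_pos: [0.5003, -0.3261, 0.1336]
tool_rot: [-180.0, 0.0, 81.9]
ft_force: [-0.7, 0.5, -1.1]
width: 0.0641
finger_force: 68.0
time: 22.05
tcp_pos: [0.501, -0.3242, 0.1345]
tool_rot: [180.0, 0.0, 81.9]
ft_force: [1.0, 0.1, -2.0]
width: 0.0643
finger_force: 68.0
[0.0012 0.0035 0.1045] [ 0.02  0.01 -0.11] rows>=2.5
```

View pics/w6.png

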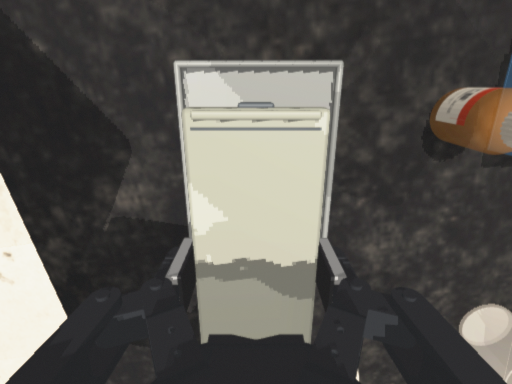

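The picture shows the large box (256,200) centred and aligned over the tray, with the bottle well clear. Lowering it now.

```bash
python3 drive.py '0.001 0.002 0.03 0 0 0;0.0012 0.0035 0.06 0 0 0;0.0012 0.0035 0.085 0 0 0;0.0012 0.0035 0.1 0 0 0;0.0012 0.0035 0.1035 0 0 0;0.0012 0.0035 0.1035 0 0 0;0.0012 0.0035 0.1035 0 0 0'; python3 drive.py '0 0 0.001 0 0 0;0 0 0.0025 0 0 0;0 0 0.0025 0 0 0;0 0 0.0025 0 0 0'
```

```text
time: 22.68
tcp_pos: [0.5055, -0.3222, 0.0318]
tool_rot: [180.0, 0.0, 82.0]
ft_force: [1.1, 0.5, -1.5]
width: 0.0644
finger_force: 68.0
time: 23.02
tcp_pos: [0.5052, -0.3228, 0.029]
tool_rot: [180.0, 0.0, 82.0]
ft_force: [-0.4, 0.6, -1.8]
width: 0.0643
finger_force: 68.0
```

```bash
python3 drive.py '0 0 0.001 0 0 0;0 0 0.002 0 0 0;0 0 0.002 0 0 0;0 0 0.002 0 0 0'
```

```text
time: 23.35
tcp_pos: [0.5052, -0.3228, 0.0279]
tool_rot: [180.0, 0.0, 82.0]
ft_force: [-5.5, 4.3, 25.8]
width: 0.0645
finger_force: 71.2
```

```bash
python3 drive.py '0 0 -0.0008 0 0 0;0 0 -0.0008 0 0 0;0 0 -0.0008 0 0 0;0 0 -0.0008 0 0 0;0 0 -0.0008 0 0 0;0 0 -0.0008 0 0 0' 0.082; python3 drive.py '0 0 -0.015 0 0 0;0 0 -0.055 0 0 0;0 0 -0.095 0 0 0;0 0 -0.135 0 0 0;0 0 -0.175 0 0 0;0 0 -0.19 0 0 0;0 0 -0.19 0 0 0;0 0 -0.19 0 0 0'; python3 - <<'E'
from h import *
from rig import robot
c=robot.camera("top");W=cloud(c);Z=W[...,2]
m=(abs(W[...,0]-.505)<.06)&(abs(W[...,1]+.323)<.1)&(Z>.025)&(Z<.05)
print(rect(W,big(m)))
row(.5187,.2487,.12,81.1)
E
```

```text
time: 23.85
tcp_pos: [0.5049, -0.3226, 0.027]
tool_rot: [-180.0, -0.0, 82.0]
ft_force: [0.0, -1.1, -0.3]
width: 0.0816
finger_force: 0.0
time: 24.52
tcp_pos: [0.5053, -0.3229, 0.2182]
tool_rot: [179.9, 0.1, 82.0]
ft_force: [0.1, 0.4, -0.5]
width: 0.0817
finger_force: 0.0
(array([ 507.4, -313.3]), array([147.6,  65.8]), 81.9, np.float64(33.4))
[ 0.5675 -0.0656  0.097 ] [-0.01 -0.01  0.9 ] rows>=13.9
```

```bash
python3 drive.py '0.04 -0.005 0 0 0 0;0.4 -0.046 0 0 0 0.9;0.4 -0.046 0 0 0 0.9;0.4 -0.046 0 0 0 0.9;0.4 -0.046 0 0 0 0.9;0.4 -0.046 0 0 0 0.9;0.4 -0.046 0 0 0 0.9;0.4 -0.046 0 0 0 0.9;0.4 -0.046 0 0 0 0.9;0.4 -0.046 0 0 0 0.9' 0.074; python3 drive.py '0.2 -0.023 0.08 0 0 0;0.2 -0.023 0.08 0 0 0;0.2 -0.023 0.08 0 0 0;0.2 -0.023 0.08 0 0 0;0.2 -0.023 0.08 0 0 0'; python3 - <<'E'
from h import *
row(.5187,.2487,.12,81.1)
E
```

```text
time: 25.4
tcp_pos: [0.5138, 0.0829, 0.2157]
tool_rot: [-179.8, 0.0, 81.1]
ft_force: [0.6, -0.5, 0.9]
width: 0.074
finger_force: 0.0
time: 25.82
tcp_pos: [0.5217, 0.2749, 0.1378]
tool_rot: [-179.9, 0.1, 81.1]
ft_force: [0.5, -0.4, -0.2]
width: 0.0741
finger_force: 0.0
[-0.0263  0.0012  0.0178] [-0.13  0.09  0.  ] rows>=0.8
```

```bash
python3 drive.py '-0.0263 0.0012 0 0 0 0;-0.0263 0.0012 0.0178 0 0 0;-0.0263 0.0012 0.05 0 0 0;-0.0263 0.0012 0.08 0 0 0;-0.0263 0.0012 0.1 0 0 0;-0.0263 0.0012 0.1138 0 0 0;-0.0263 0.0012 0.1138 0 0 0;-0.0263 0.0012 0.1138 0 0 0;-0.0263 0.0012 0.1138 0 0 0'; python3 drive.py '0 0 0 0 0 0;0 0 0 0 0 0;0 0 0 0 0 0;0 0 0 0 0 0;0 0 0 0 0 0' 0.04;  python3 drive.py '0 0 -0.015 0 0 0;0 0 -0.05 0 0 0;0 0 -0.09 0 0 0;0 0 -0.13 0 0 0;0 0 -0.16 0 0 0;0 0 -0.16 0 0 0;0 0 -0.16 0 0 0'; python3 - <<'E'
from h import *
print(rk(0,0,0))
row(*rk(0,0,.18),87.9)
E
```

```text
time: 26.57
tcp_pos: [0.5199, 0.2471, 0.0265]
tool_rot: [-180.0, 0.0, 81.1]
ft_force: [0.1, -0.3, -0.2]
width: 0.0739
finger_force: 0.0
time: 26.98
tcp_pos: [0.5205, 0.2473, 0.0278]
tool_rot: [179.9, -0.0, 81.1]
ft_force: [-1.7, -1.2, 6.6]
width: 0.0564
finger_force: 64.0
time: 27.57
tcp_pos: [0.5212, 0.2476, 0.1893]
tool_rot: [179.8, -0.2, 81.1]
ft_force: [-0.8, -0.4, -1.4]
width: 0.0564
finger_force: 64.6
[np.float64(0.5334), np.float64(-0.0068), 0]
[-0.2495  0.0514  0.0088] [ 0.26 -0.14 -6.8 ] rows>=6.1
```

```bash
python3 drive.py '-0.02 0.004 0 0 0 -0.5;-0.05 0.01 0 0 0 -1.5;-0.085 0.018 0 0 0 -2.5;-0.12 0.025 0 0 0 -3.5;-0.155 0.032 0 0 0 -4.5;-0.19 0.039 0 0 0 -5.5;-0.225 0.046 0.005 0 0 -6.8;-0.245 0.051 0.0088 0 0 -6.8;-0.2505 0.0514 0.0088 0 0 -6.8;-0.2505 0.0514 0.0088 0 0 -6.8'; python3 drive.py '0 0 0.02 0 0 0;0 0 0.04 0 0 0;0 0 0.04 0 0 0;0 0 0.04 0 0 0;0 0 0.04 0 0 0'; python3 - <<'E'
from h import *
row(.5334,-.0080,.104,87.9)
from rig import robot
s=robot.sense();c=robot.camera("wrist");np.savez("pics/w7.npz",pos=s["tcp_pos"],rot=s["tool_rot"],**c);cv2.imwrite("pics/w7.png",c["img"][...,::-1])
E
```

```text
time: 28.4
tcp_pos: [0.5313, -0.0096, 0.1767]
tool_rot: [-179.9, -0.0, 87.8]
ft_force: [0.4, -1.1, -1.5]
width: 0.0563
finger_force: 64.6
time: 28.82
tcp_pos: [0.5323, -0.0075, 0.1382]
tool_rot: [-180.0, -0.0, 87.9]
ft_force: [-0.0, 1.4, -0.9]
width: 0.0566
finger_force: 64.5
[-0.0005  0.0012  0.0342] [-0.   -0.    0.05] rows>=0.8
```

View pics/w7.png

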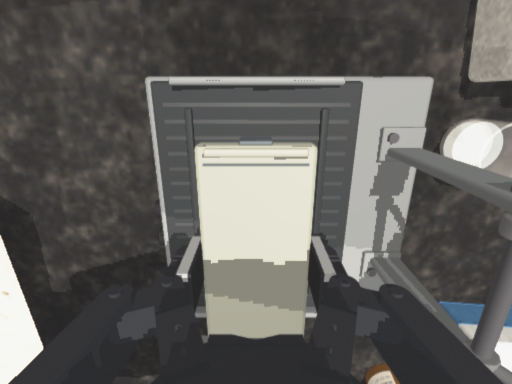

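The picture shows the medium box (256,230) centred between the ribs (189 and 322) and parallel to them. Lowering it.

```bash
python3 drive.py '0 0.0012 0.015 0 0 0;0 0.0012 0.03 0 0 0;0 0.0012 0.0352 0 0 0;0 0.0012 0.0352 0 0 0;0 0.0012 0.0352 0 0 0'; python3 drive.py '0 0 0.001 0 0 0;0 0 0.002 0 0 0;0 0 0.002 0 0 0;0 0 0.002 0 0 0'
```

```text
time: 29.28
tcp_pos: [0.5336, -0.0082, 0.1031]
tool_rot: [180.0, 0.0, 87.9]
ft_force: [0.3, 0.5, -0.6]
width: 0.0563
finger_force: 64.6
time: 29.62
tcp_pos: [0.5335, -0.0083, 0.1008]
tool_rot: [180.0, 0.0, 87.9]
ft_force: [1.4, 0.2, -1.2]
width: 0.0565
finger_force: 64.6
```

```bash
python3 drive.py '0 0 0.001 0 0 0;0 0 0.0015 0 0 0;0 0 0.0015 0 0 0'
```

```text
time: 29.87
tcp_pos: [0.5336, -0.0083, 0.0998]
tool_rot: [180.0, 0.0, 87.9]
ft_force: [-3.4, 0.7, 16.1]
width: 0.0565
finger_force: 66.4
```

```bash
python3 drive.py '0 0 -0.0005 0 0 0;0 0 -0.0005 0 0 0;0 0 -0.0005 0 0 0;0 0 -0.0005 0 0 0;0 0 -0.0005 0 0 0;0 0 -0.0005 0 0 0' 0.074; python3 drive.py '0 0 -0.015 0 0 0;0 0 -0.055 0 0 0;0 0 -0.08 0 0 0;0 0 -0.08 0 0 0;0 0 -0.08 0 0 0'; python3 - <<'E'
from h import *
row(.411,.2655,.12,80.9)
E
```

```text
time: 30.37
tcp_pos: [0.5333, -0.0083, 0.0994]
tool_rot: [-180.0, -0.0, 87.9]
ft_force: [-0.0, -0.7, -0.2]
width: 0.074
finger_force: 0.0
time: 30.78
tcp_pos: [0.5342, -0.0084, 0.1809]
tool_rot: [179.8, 0.0, 87.9]
ft_force: [-1.2, 0.4, -0.7]
width: 0.074
finger_force: 0.0
[ 0.2692 -0.1333  0.0604] [ 0.17 -0.    7.  ] rows>=7.3
```

```bash
python3 drive.py '0.03 -0.015 0 0 0 1;0.2692 -0.1333 0.02 0 0 7;0.2692 -0.1333 0.02 0 0 7;0.2692 -0.1333 0.02 0 0 7;0.2692 -0.1333 0.02 0 0 7;0.2692 -0.1333 0.02 0 0 7;0.2692 -0.1333 0.02 0 0 7;0.2692 -0.1333 0.02 0 0 7;0.2692 -0.1333 0.06 0 0 7;0.2692 -0.1333 0.0604 0 0 7' 0.068; python3 drive.py '0 0 0 0 0 0'; python3 - <<'E'
from h import *
row(.411,.2655,.0215,80.9)
E
```

```text
time: 31.62
tcp_pos: [0.4066, 0.2653, 0.1142]
tool_rot: [-179.7, 0.2, 81.1]
ft_force: [-2.5, -1.3, -1.3]
width: 0.0678
finger_force: 0.0
time: 31.7
tcp_pos: [0.408, 0.2646, 0.1173]
tool_rot: [-179.7, 0.2, 80.9]
ft_force: [-0.5, 0.5, 0.4]
width: 0.0678
finger_force: 0.0
[0.0017 0.0033 0.0957] [-0.26  0.21  0.04] rows>=2.3
```

```bash
python3 drive.py '0.001 0.002 0.03 0 0 0;0.001 0.003 0.06 0 0 0;0.001 0.003 0.085 0 0 0;0.001 0.003 0.094 0 0 0;0.001 0.003 0.094 0 0 0;0.001 0.003 0.094 0 0 0'; python3 drive.py '0 0 0 0 0 0;0 0 0 0 0 0;0 0 0 0 0 0;0 0 0 0 0 0;0 0 0 0 0 0' 0.03;  python3 drive.py '0 0 -0.015 0 0 0;0 0 -0.05 0 0 0;0 0 -0.09 0 0 0;0 0 -0.13 0 0 0;0 0 -0.17 0 0 0;0 0 -0.18 0 0 0;0 0 -0.18 0 0 0;0 0 -0.18 0 0 0'; python3 - <<'E'
from h import *
row(.5334,-.0075,.18,87.9)
from rig import robot
c=robot.camera("top");W=cloud(c);Z=W[...,2]
m=(abs(W[...,0]-.53)<.05)&(abs(W[...,1]+.007)<.1)&(Z>.095)&(Z<.12)
print(rect(W,big(m)))
E
```

```text
time: 32.2
tcp_pos: [0.4135, 0.2658, 0.026]
tool_rot: [-180.0, 0.0, 80.8]
ft_force: [0.1, -0.0, -0.4]
width: 0.0679
finger_force: 0.0
time: 32.62
tcp_pos: [0.414, 0.2664, 0.0269]
tool_rot: [179.9, -0.1, 80.9]
ft_force: [-0.4, -4.3, 13.1]
width: 0.0489
finger_force: 60.1
time: 33.28
tcp_pos: [0.4133, 0.2663, 0.2063]
tool_rot: [179.9, -0.1, 80.9]
ft_force: [-0.2, -0.4, -1.6]
width: 0.0485
finger_force: 63.8
[-0.2514  0.1618  0.0262] [ 0.13 -0.09 -7.  ] rows>=7.2
(array([535.6,  -5.7]), array([123.6,  57.3]), 88.5, np.float64(103.8))
```

```bash
python3 drive.py '-0.02 0.013 0 0 0 -0.5;-0.05 0.033 0 0 0 -1.5;-0.08 0.052 0 0 0 -2.5;-0.11 0.071 0 0 0 -3.5;-0.14 0.09 0 0 0 -4.5;-0.17 0.11 0 0 0 -5.5;-0.2 0.129 0 0 0 -7;-0.23 0.148 0.01 0 0 -7;-0.2514 0.1615 0.02 0 0 -7;-0.2514 0.1615 0.02 0 0 -7'; python3 drive.py '0 0 0.02 0 0 0;0 0 0.02 0 0 0;0 0 0.02 0 0 0'; python3 - <<'E'
from h import *
from rig import robot
row(.5336,-.0075,.131,87.9)
s=robot.sense();c=robot.camera("wrist");np.savez("pics/w8.npz",pos=s["tcp_pos"],rot=s["tool_rot"],**c);cv2.imwrite("pics/w8.png",c["img"][...,::-1])
W=cloud(c,(s["tcp_pos"],s["tool_rot"]));Z=W[...,2];g=c["img"].astype(int).mean(2)
m=(abs(W[...,0]-.533)<.06)&(abs(W[...,1]+.007)<.09)&(g>100)
print(s["tcp_pos"]);a=big(m&(Z>.155)&(Z<.18));print("small",rect(W,a));p=W[a];print("x range by y",[(round(y,3),np.percentile(p[abs(p[:,1]-y)<.003][:,0],[2,98]).round(4)) for y in(0.,.015)],"ymax",p[:,1].max())
b=big(m&(Z>.097)&(Z<.112));q=W[b];print("med",rect(W,b),q[:,1].max())
E
```

```text
time: 34.17
tcp_pos: [0.5329, -0.0115, 0.1819]
tool_rot: [-179.8, 0.0, 87.7]
ft_force: [-1.5, 0.2, -1.8]
width: 0.0486
finger_force: 63.7
time: 34.42
tcp_pos: [0.5311, -0.0074, 0.1635]
tool_rot: [-179.7, -0.0, 87.9]
ft_force: [-0.3, 0.5, 0.3]
width: 0.0486
finger_force: 63.7
[-0.      0.0026  0.0325] [-0.25 -0.01  0.  ] rows>=0.8
[ 0.53112794 -0.00739843  0.16346391]
small (array([532. ,  -8.5]), array([89.2, 61.7]), 88.1, np.float64(166.4))
x range by y [(0.0, array([0.5093, 0.5627])), (0.015, array([0.5094, 0.5563]))] ymax 0.03612493466480634
med (array([536.3,  37.3]), array([37.1, 58.9]), 85.4, np.float64(104.0)) 0.05582109226954153
```

View pics/w8.png

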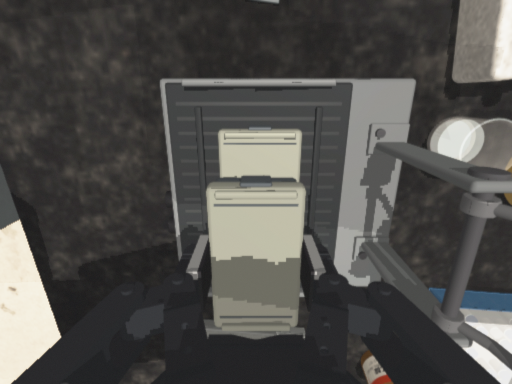

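The picture shows the small box (256,260) in line with the medium box below (260,155), with the open bail on the right. Both rects agree to 1–2 mm, so I'll lower it.

```bash
python3 drive.py '0.0008 0.0015 0.015 0 0 0;0.0008 0.0022 0.028 0 0 0;0.0008 0.0022 0.0335 0 0 0;0.0008 0.0022 0.0335 0 0 0;0.0008 0.0022 0.0335 0 0 0'; python3 drive.py '0 0 0.001 0 0 0;0 0 0.002 0 0 0;0 0 0.002 0 0 0;0 0 0.002 0 0 0'
```

```text
time: 34.88
tcp_pos: [0.535, -0.0067, 0.132]
tool_rot: [-180.0, -0.0, 87.9]
ft_force: [-0.1, -0.4, -0.2]
width: 0.0485
finger_force: 63.7
time: 35.22
tcp_pos: [0.5351, -0.007, 0.1299]
tool_rot: [180.0, 0.0, 87.9]
ft_force: [-0.1, 0.4, -1.1]
width: 0.0488
finger_force: 63.7
```

```bash
python3 drive.py '0 0 0.001 0 0 0;0 0 0.0015 0 0 0;0 0 0.0015 0 0 0'
```

```text
time: 35.47
tcp_pos: [0.535, -0.007, 0.128]
tool_rot: [-180.0, 0.0, 87.9]
ft_force: [0.3, -0.8, -0.9]
width: 0.0485
finger_force: 63.7
```

Not touching yet. I'll shift x by −1.5 mm and go lower.

```bash
python3 drive.py '0 -0.0015 0 0 0 0;0 -0.0015 0.001 0 0 0;0 -0.0015 0.0015 0 0 0;0 -0.0015 0.0015 0 0 0'
```

```text
time: 35.8
tcp_pos: [0.5333, -0.0069, 0.127]
tool_rot: [-180.0, 0.0, 87.9]
ft_force: [-4.1, 0.1, 12.4]
width: 0.0484
finger_force: 65.1
```

```bash
python3 drive.py '0 0 0.001 0 0 0;0 0 0.001 0 0 0;0 0 0.001 0 0 0'
```

```text
time: 36.05
tcp_pos: [0.5333, -0.0069, 0.1269]
tool_rot: [180.0, 0.0, 87.9]
ft_force: [-10.7, -0.0, 31.8]
width: 0.0488
finger_force: 67.4
```

```bash
python3 drive.py '0 0 -0.0012 0 0 0;0 0 -0.0012 0 0 0;0 0 -0.0012 0 0 0;0 0 -0.0012 0 0 0;0 0 -0.0012 0 0 0;0 0 -0.0012 0 0 0' 0.066; python3 drive.py '0 0 -0.015 0 0 0;0 0 -0.055 0 0 0;0 0 -0.095 0 0 0;0 0 -0.135 0 0 0;0 0 -0.135 0 0 0;0 0 -0.135 0 0 0'; python3 - <<'E'
from h import *
row(.47,.055,.35,87.9)
E
```

```text
time: 36.55
tcp_pos: [0.5335, -0.0069, 0.1266]
tool_rot: [-180.0, -0.0, 87.9]
ft_force: [-0.2, 0.2, -0.0]
width: 0.0655
finger_force: 0.0
time: 37.05
tcp_pos: [0.5348, -0.007, 0.2641]
tool_rot: [179.7, 0.0, 87.9]
ft_force: [-0.2, -0.1, -0.5]
width: 0.0658
finger_force: 0.0
[ 0.0596 -0.0666 -0.0863] [ 0.26  0.01 -0.  ] rows>=3.0
```

```bash
python3 drive.py '0.0596 -0.0666 -0.0863 0 0 0;0.0596 -0.0666 -0.0863 0 0 0;0.0596 -0.0666 -0.0863 0 0 0;0.0596 -0.0666 -0.0863 0 0 0;0.0596 -0.0666 -0.0863 0 0 0;0.0596 -0.0666 -0.0863 0 0 0' 0.045; python3 - <<'E'
from h import *
from rig import robot
s=robot.sense();c=robot.camera("wrist");p=s["tcp_pos"]
W=cloud(c,(p,s["tool_rot"]));Z=W[...,2]*1000;g=c["img"].astype(int).mean(2)
np.savez("pics/w9.npz",pos=p,rot=s["tool_rot"],**c);cv2.imwrite("pics/w9.png",c["img"][...,::-1])
m=(abs(W[...,0]-.533)<.12)&(abs(W[...,1]+.007)<.12)
for n,lo,hi in(("bed",72,77.5),("med",99,108.5),("small",125,134.5)):
    print(n,rect(W,big(m&(Z>lo)&(Z<hi)&((g>120)|(n=="bed")))))
c=robot.camera("top");W=cloud(c);m=(W[...,0]>.6)&(W[...,0]<.75)&(abs(W[...,1]+.01)<.06)&(W[...,2]>.25);q=W[m]*1000;print(len(q),q.min(0),q.max(0))
b=W[m&(W[...,2]>.30)]*1000;print("bar",np.median(b,0),b.max(0))
q=np.array(bail(1.8,0));print(q);row(q[0],q[1],.40,87.9)
E
```

```text
time: 37.55
tcp_pos: [0.4689, 0.055, 0.3469]
tool_rot: [-179.9, 0.0, 87.9]
ft_force: [-0.0, 0.1, -0.6]
width: 0.0448
finger_force: 0.0
bed (array([533.7,  -6.8]), array([183.8, 140.6]), 88.0, np.float64(76.1))
med (array([534.3,  -7. ]), array([123.5,  57.1]), 87.7, np.float64(104.0))
small (array([534. ,  -8.7]), array([87.7, 49.5]), 87.9, np.float64(130.0))
371 [652.77167806 -47.16334271 251.32707663] [701.68924912  27.0896517  329.9301613 ]
bar [694.62639653 -11.65313526 324.53917676] [701.68924912  26.11303913 329.9301613 ]
[ 0.69606766 -0.01276475  0.32081717]
[-0.0589  0.2293 -0.0541] [-0.14  0.02 -0.02] rows>=5.8
```

View pics/w9.png

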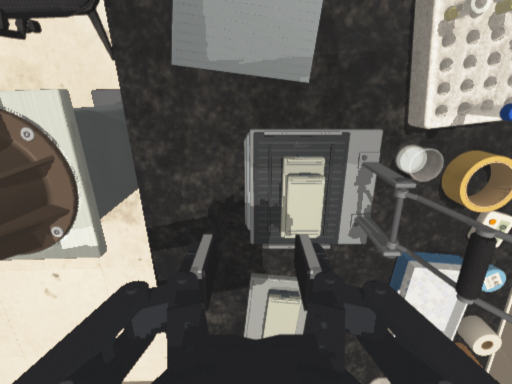

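The picture shows the small and medium boxes stacked and aligned on the bed (304,205), the large box in the tray (283,315), and the bail still open. Next I'll approach the grip bar from above.

```bash
python3 drive.py '0 0.02 -0.04 0 0 0;-0.0589 0.2293 -0.0541 0 0 0;-0.0589 0.2293 -0.0541 0 0 0;-0.0589 0.2293 -0.0541 0 0 0;-0.0589 0.2293 -0.0541 0 0 0;-0.0589 0.2293 -0.0541 0 0 0;-0.0589 0.2293 -0.0541 0 0 0;-0.0589 0.2293 -0.0541 0 0 0;-0.0589 0.2293 -0.0541 0 0 0'; python3 - <<'E'
from h import *
row(.6955,-.0125,.317,87.9)
E
```

```text
time: 38.4
tcp_pos: [0.6964, -0.0132, 0.3994]
tool_rot: [-179.8, -0.0, 87.8]
ft_force: [-0.8, -0.6, 0.2]
width: 0.0452
finger_force: 0.0
[ 0.0007 -0.0006  0.0824] [-0.21 -0.01 -0.08] rows>=2.0
```

```bash
python3 drive.py '0 -0.0003 0.03 0 0 0;0 -0.0003 0.06 0 0 0;0 -0.0003 0.0824 0 0 0;0 -0.0003 0.0824 0 0 0;0 -0.0003 0.0824 0 0 0'; python3 drive.py '0 0 0 0 0 0;0 0 0 0 0 0;0 0 0 0 0 0;0 0 0 0 0 0;0 0 0 0 0 0;0 0 0 0 0 0' 0.004
```

```text
time: 38.82
tcp_pos: [0.6946, -0.0121, 0.319]
tool_rot: [-179.8, -0.0, 87.9]
ft_force: [-0.0, 0.9, 0.5]
width: 0.0447
finger_force: 0.0
time: 39.32
tcp_pos: [0.6956, -0.0121, 0.3217]
tool_rot: [179.9, 0.0, 87.9]
ft_force: [-8.7, 0.9, 9.9]
width: 0.0076
finger_force: 58.7
```

```bash
python3 drive.py '0 -0.0076 -0.0028 0 0 0;0 -0.0154 -0.0051 0 0 0;0 -0.0233 -0.007 0 0 0;0 -0.0313 -0.0086 0 0 0;0 -0.0393 -0.0098 0 0 0;0 -0.0474 -0.0105 0 0 0;0 -0.0555 -0.0108 0 0 0;0 -0.0636 -0.0108 0 0 0;0 -0.0636 -0.0108 0 0 0'
```

```text
time: 40.07
tcp_pos: [0.6309, -0.0098, 0.3316]
tool_rot: [180.0, 0.0, 87.9]
ft_force: [0.6, 0.4, 7.5]
width: 0.0072
finger_force: 63.2
```

```bash
python3 drive.py '0 -0.0162 0.0013 0 0 0;0 -0.0242 0.0027 0 0 0;0 -0.0322 0.0043 0 0 0;0 -0.04 0.0065 0 0 0;0 -0.0478 0.0088 0 0 0;0 -0.0554 0.0117 0 0 0;0 -0.0629 0.0148 0 0 0;0 -0.0702 0.0185 0 0 0;0 -0.0773 0.0222 0 0 0;0 -0.0773 0.0222 0 0 0'
```

```text
time: 40.9
tcp_pos: [0.553, -0.0069, 0.3076]
tool_rot: [-179.9, 0.0, 87.9]
ft_force: [-2.5, 0.8, 3.2]
width: 0.0076
finger_force: 63.1
```

```bash
python3 drive.py '0 -0.0136 0.0089 0 0 0;0 -0.02 0.014 0 0 0;0 -0.0262 0.0192 0 0 0;0 -0.032 0.0248 0 0 0;0 -0.0377 0.0306 0 0 0;0 -0.043 0.0368 0 0 0;0 -0.048 0.0431 0 0 0;0 -0.0527 0.0498 0 0 0;0 -0.0571 0.0566 0 0 0;0 -0.0571 0.0566 0 0 0'
```

```text
time: 41.73
tcp_pos: [0.4969, -0.0049, 0.2503]
tool_rot: [-179.9, -0.0, 87.9]
ft_force: [0.5, -0.2, -0.4]
width: 0.0072
finger_force: 60.8
```

```bash
python3 drive.py '0 -0.0076 0.0144 0 0 0;0 -0.0138 0.0294 0 0 0;0 -0.0162 0.037 0 0 0;0 -0.0184 0.0449 0 0 0;0 -0.02 0.0529 0 0 0;0 -0.0215 0.0609 0 0 0;0 -0.0224 0.069 0 0 0;0 -0.0229 0.0771 0 0 0;0 -0.0229 0.085 0 0 0;0 -0.0229 0.085 0 0 0'
```

```text
time: 42.57
tcp_pos: [0.4764, -0.0041, 0.1658]
tool_rot: [179.9, -0.0, 87.9]
ft_force: [8.8, 1.1, -1.3]
width: 0.0078
finger_force: 58.5
```

```bash
python3 drive.py '0 0 0 0 0 0;0 0 0 0 0 0;0 0 0 0 0 0;0 0 0 0 0 0;0 0 0 0 0 0;0 0 0 0 0 0;0 0 0 0 0 0;0 0 0 0 0 0' 0.034; python3 drive.py '0 0 -0.015 0 0 0;0 0 -0.055 0 0 0;0 0 -0.095 0 0 0;0 0 -0.135 0 0 0;0 0 -0.135 0 0 0;0 0 -0.135 0 0 0'; python3 drive.py '0.06 -0.03 -0.05 0 0 0;0.06 -0.03 -0.05 0 0 0;0.06 -0.03 -0.05 0 0 0;0.06 -0.03 -0.05 0 0 0;0.06 -0.03 -0.05 0 0 0;0.06 -0.03 -0.05 0 0 0;0.06 -0.03 -0.05 0 0 0;0.06 -0.03 -0.05 0 0 0;0.06 -0.03 -0.05 0 0 0;0.06 -0.03 -0.05 0 0 0'; python3 - <<'E'
from h import *
from rig import robot
s=robot.sense();c=robot.camera("wrist");p=s["tcp_pos"]
W=cloud(c,(p,s["tool_rot"]));Z=W[...,2]*1000;g=c["img"].astype(int).mean(2)
cv2.imwrite("pics/w10.png",cv2.resize(c["img"][...,::-1],(800,600)))
m=(abs(W[...,0]-.533)<.05)&(abs(W[...,1]+.007)<.12)
for n,lo,hi in(("med",99,108.5),("small",125,134.5)):
    print(n,rect(W,big(m&(Z>lo)&(Z<hi)&(g>120))))
b=(abs(W[...,0]-.478)<.02)&(abs(W[...,1]+.005)<.025)&(Z>110);q=W[b]*1000;print("bar",len(q),np.median(q,0),q.max(0))
b=(abs(W[...,0]-.54)<.02)&(abs(W[...,1]+.005)<.015)&(Z>135);q=W[b]*1000;print("roller",len(q),np.median(q,0) if len(q) else 0,q.max(0) if len(q) else 0)
E
```

```text
time: 43.23
tcp_pos: [0.4751, -0.0041, 0.1668]
tool_rot: [180.0, -0.0, 87.9]
ft_force: [-0.3, 0.2, -0.4]
width: 0.0335
finger_force: 0.0
time: 43.73
tcp_pos: [0.4763, -0.0041, 0.304]
tool_rot: [179.7, 0.0, 87.9]
ft_force: [0.5, -0.5, -0.6]
width: 0.0338
finger_force: 0.0
time: 44.57
tcp_pos: [0.4473, 0.0566, 0.3514]
tool_rot: [-180.0, 0.0, 87.9]
ft_force: [0.3, -0.1, -0.7]
width: 0.034
finger_force: 0.0
med (array([535.9,  38. ]), array([57.1, 33.9]), 1.0, np.float64(104.1))
small (array([522.7, -11.1]), array([62.5, 26.6]), 87.8, np.float64(130.0))
bar 254 [479.7537849   -3.76121687 144.6418837 ] [485.41099796  19.94979197 147.24198297]
roller 293 [541.7871382   -4.6504768  146.40722073] [552.63806019   9.93631848 149.40969463]
```

View pics/w10.png

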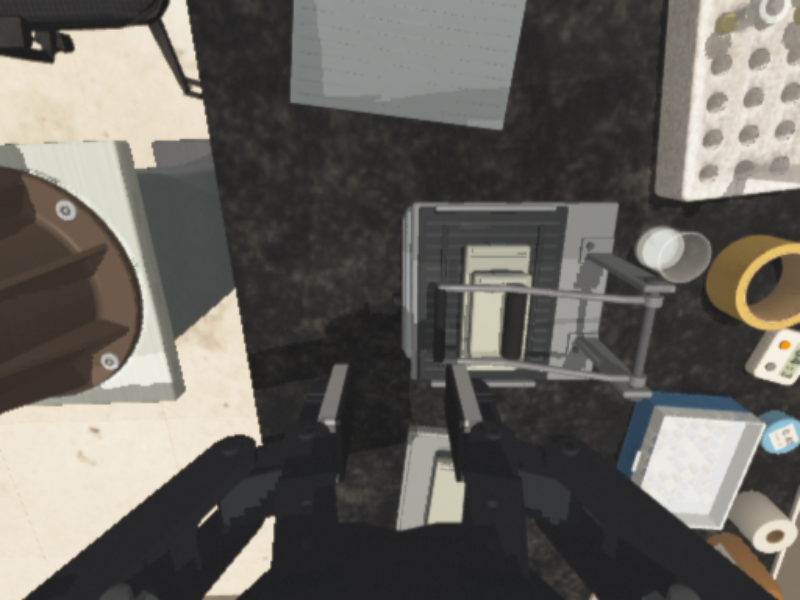

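The picture shows the bail down with its roller (513,322) on the small box. The roller top measures about 148 mm, which is the lid height plus 18 mm. The beaker is untouched and the large box is in the tray.

```bash
python3 drive.py '0 0 0 0 0 0;0 0 0 0 0 0;0 0 0 0 0 0;0 0 0 0 0 0;0 0 0 0 0 0;0 0 0 0 0 0'; python3 -c "
from rig import robot
print(robot.finish_job())"
```

```text
time: 45.12
tcp_pos: [0.4473, 0.057, 0.3518]
tool_rot: [180.0, -0.0, 87.9]
ft_force: [0.4, 1.0, 0.6]
width: 0.0342
finger_force: 0.0
the job is handed in; nothing more can be done
None
```

The job is handed in at 45 s: the large box is in the steel tray, the medium and small boxes are stacked on the rocker with the bail's roller resting on the small one, and the arm never went near the beaker or bottle; no verdict was returned.

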